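# Pack the sealed tea samples into the carrying case

### The arm

A 6-joint arm with a two-finger parallel gripper is mounted at the origin on the work surface. World frame = base frame: x ahead of the robot, y to its left, z up, the work surface at z = 0. Lengths are in m, angles in rad, forces in N, time in s.
With the tool pointing down it reaches from about 0.375 to 0.975 m from the base axis. Payload 3.8 kg.
Tool frame: the origin (TCP) lies midway between the tips of the shut fingers; the grasp point (between the pads) lies 19 mm behind it; z points along the fingers, y is the direction in which the jaws open and shut (so a half turn about z gives the same grasp; the last joint's range is limited). The gripper opens to 85 mm and grips with 20 to 120 N. Pads are 22 mm wide; open, the fingers measure 114 mm over their backs; the gripper's body (76 mm by 85 mm) begins 54 mm behind the grasp point. The pads swing forward as they close: fully open they stand 13 mm farther back than shut.
Start: joints at [-1.207, 0.264, 1.604, -0, 1.274, -0.037], TCP at [0.263, -0.622, 0.231] pointing down, gripper open.
Joint ranges: [-2.63, 2.63], [-0.94, 2.18], [0.31, 2.57], [-1.31, 4.45], [0, 2.66], [-2.55, 2.55]. Speed limits (rad/s): [2.57, 2.57, 3.14, 3.14, 3.14, 3.14].

### API

Orientations are given as a rotation vector (axis times angle).
In Python, from workcell import bot gives the robot as it stands. The module is installed in compiled form; this text tells all that it offers.
- The arm moves only by the tool move_arm, never from a script. Its argument "steps" is a list of rows, each a list of 5 numbers: the shift along the tool's x, y, z in mm, then the turn about the tool's z in degrees, then the opening in per cent of the stroke, from 0 (shut) to 100 (fully open). In form: [[tx, ty, tz, turn, claw], ...]. A call has 1 to 20 rows; each row is the pose to reach, as a shift and turn from the pose commanded when the call began, along the tool's axes at that moment; what a row does not reach only later rows make up. A row lasts 1/10 s, in which the tool goes at most 50 mm and 8.59 degrees, less where a joint would pass 70% of its speed; a pose out of reach is approached as far as the arm can. A call with a gripper value outside its range is refused whole. The fingers move at their own pace and stop on an object; "newtons" is the grip in N (left out, the last holds). Time passes only in rows, so rows that repeat a pose let the fingers close. It gives the time, the measured TCP pose, the force and the opening at its end, in the units of the state.
- bot.read_state(): the state, without advancing time (a new reading comes with each control period).
- bot.read_camera(name): name is "scene" or "side" or "wrist"; returns a dict with "pixels" (400x640x3 uint8, red, green, blue), "depth" (400x640 float32, m along the optical axis (not along the pixel's ray), 0 where there is no reading), "fovy" (degrees; the focal length in pixels is half the picture's height over the tangent of half this angle, whatever the lens; pixels are square), "cx", "cy" (the principal point, pixels), "xyz" and "attitude" of the camera in the world. Camera axes: x right, y up, looking along -z (the intrinsics and any distortion apply to the point x, -y, -z); pixel columns grow to the right and rows downward; lengths in m; the calibration is good to about 2 mm. A picture is of the moment at which its call begins.
- bot.finish_job(): hands the job in, once; it reports no verdict.
The state is a dict: "time": time; "q": joint angles; "joint_vel": joint speeds; "joint_torque": joint torques, N m; "tool_pos": TCP position; "tcp_rot": TCP orientation; "wrist_force": force on the tool from outside, world axes, zero at the start; "torque": the same for the moment, N m; "width": opening from 0.0 (shut) to 1.0 (fully open).
Only numpy, scipy, OpenCV 4.12 (cv2) and the standard library are available. Lean on these libraries where they do the work, as an engineer would, in place of code of your own. Each camera call takes 0.05 s, during which the arm holds its last target.

### The job

Pack the four sealed tea-sample jars, the ones with a white seal strip across the cap, into the carrying case, each standing upright on the floor of the inset box that has the colour of its cap. Leave the two unsealed jars standing where they are, and do not knock any jar over.

Things in the scene. Friction and masses are not known exactly. Their poses are not given: they have to be found in the camera images.
- sealed_green_center (a point): Sealed sample jar standing upright: white plastic body 45 mm in diameter with a green ribbed screw cap, 48 mm in diameter and 22 mm high, with a white paper seal strip 17 mm wide right across the top of the cap. 90 mm tall in all, about 0.11 kg. The point is the jar's centre, on its axis and 45 mm above its underside; its z axis points up the jar
- sealed_red_center (a point): Sealed sample jar standing upright: white plastic body 45 mm in diameter with a red ribbed screw cap, 48 mm in diameter and 22 mm high, with a white paper seal strip 17 mm wide right across the top of the cap. 90 mm tall in all, about 0.11 kg. The point is the jar's centre, on its axis and 45 mm above its underside; its z axis points up the jar
- sealed_blue_center (a point): Sealed sample jar standing upright: white plastic body 45 mm in diameter with a blue ribbed screw cap, 48 mm in diameter and 22 mm high, with a white paper seal strip 17 mm wide right across the top of the cap. 90 mm tall in all, about 0.11 kg. The point is the jar's centre, on its axis and 45 mm above its underside; its z axis points up the jar
- sealed_black_center (a point): Sealed sample jar standing upright: white plastic body 45 mm in diameter with a black ribbed screw cap, 48 mm in diameter and 22 mm high, with a white paper seal strip 17 mm wide right across the top of the cap. 90 mm tall in all, about 0.11 kg. The point is the jar's centre, on its axis and 45 mm above its underside; its z axis points up the jar
- unsealed_red_center (a point): Unsealed jar standing upright: white plastic body 45 mm in diameter with a red ribbed screw cap, 48 mm in diameter and 22 mm high, its top plain red with no white strip; a look-alike that has not been sealed. 90 mm tall in all, about 0.11 kg. The point is the jar's centre, on its axis and 45 mm above its underside; its z axis points up the jar
- unsealed_blue_center (a point): Unsealed jar of the same make, size and mass as the others (90 mm tall), its blue cap plain with no white strip. The point is its centre, 45 mm above its underside, z axis up. Farther from the robot than all the jars stand things that play no part: an ink pad 15 mm high, a roll of seal tape 18 mm high, a glue stick 92 mm tall
- inset_green: Green open-topped square plastic inset box, 84 x 84 mm outside, 78 x 78 mm inside, 38 mm high, floor 3 mm thick, fixed. Origin: centre of its underside, which lies 4 mm above the table; x and y run along its sides, z up. One of four insets that fill, two by two at 86 mm pitch, the near half of a grey carrying case (182 mm square, rim 50 mm above the table) opened flat; the case's empty lid half, equally high, lies beyond it on the case's +x side, holding only papers
- inset_red: Red open-topped square plastic inset box, 84 x 84 mm outside, 78 x 78 mm inside, 38 mm high, floor 3 mm thick, fixed. Origin: centre of its underside, which lies 4 mm above the table; x and y run along its sides, z up. One of four insets that fill, two by two at 86 mm pitch, the near half of a grey carrying case (182 mm square, rim 50 mm above the table) opened flat; the case's empty lid half, equally high, lies beyond it on the case's +x side, holding only papers
- inset_blue: Blue open-topped square plastic inset box, 84 x 84 mm outside, 78 x 78 mm inside, 38 mm high, floor 3 mm thick, fixed. Origin: centre of its underside, which lies 4 mm above the table; x and y run along its sides, z up. One of four insets that fill, two by two at 86 mm pitch, the near half of a grey carrying case (182 mm square, rim 50 mm above the table) opened flat; the case's empty lid half, equally high, lies beyond it on the case's +x side, holding only papers
- inset_black: Black open-topped square plastic inset box, 84 x 84 mm outside, 78 x 78 mm inside, 38 mm high, floor 3 mm thick, fixed. Origin: centre of its underside, which lies 4 mm above the table; x and y run along its sides, z up. One of four insets that fill, two by two at 86 mm pitch, the near half of a grey carrying case (182 mm square, rim 50 mm above the table) opened flat; the case's empty lid half, equally high, lies beyond it on the case's +x side, holding only papers
Mind the look-alikes: they are no part of the job. Leave any yellow look-alike of the part that bears sealed_green_center alone. Leave any pink or yellow look-alike of the part that bears unsealed_red_center alone.

How it is judged:
By the outcome, as a careful person would: the job done as asked, in the order asked, and still so for the second after the job is handed in, with the robot touching nothing.
It also fails if it takes over 109 s, if anything falls off the work surface, if the arm or the gripper's body presses on something with over 40 N, if the wrist force passes 120 N, or if a joint passes its speed limit or range.

## Working session

There is one attempt and no reset: what is moved stays moved. The work goes in short steps, Python scripts to look and compute and a tool call to move; the robot and the scene stay as the last step left them, time stands still between calls to the robot, and variables do not carry over. Pictures are saved under pics/ and viewed, and the job is handed in when it is done.

Besides the shell and the picture viewer there is one more tool, called after ">>>" as name(argument=value, ...), one argument or row to a line, values as JSON. move_arm: Moves the arm, as the interface text tells. Its arguments: {"type":"object","properties":{"steps":{"type":"array","items":{"type":"array","items":{"type":"number"}}},"newtons":{"type":"number"}},"required":["steps"]}

```bash
mkdir -p pics
cat > h.py <<'E'
import numpy as np, cv2
from workcell import bot
from scipy.spatial.transform import Rotation as R
def cam(n,save=None):
    d=bot.read_camera(n)
    if save: cv2.imwrite('pics/'+save,d['pixels'][:,:,::-1]); 
    return d
def rot(a):
    a=np.array(a)
    if a.shape==(3,3): return a
    return R.from_rotvec(a).as_matrix() if a.size==3 else R.from_quat(a).as_matrix()
def cloud(d):
    f=200/np.tan(np.radians(d['fovy'])/2)
    v,u=np.mgrid[0:400,0:640]
    z=d['depth']
    p=np.stack([(u-d['cx'])/f*z,-(v-d['cy'])/f*z,-z],-1)
    return p@rot(d['attitude']).T+np.array(d['xyz'])
E
python3 - <<'E'
from h import *
print(bot.read_state())
for n in ['scene','side','wrist']:
    d=cam(n,n+'0.png'); print(n,{k:v for k,v in d.items() if k not in('pixels','depth')},(d['depth']>0).mean())
    np.savez('pics/'+n+'0.npz',**{k:v for k,v in d.items() if k!='name'})
E
```

```text
{'time': 0.0, 'q': array([-1.20691578e+00,  2.64754187e-01,  1.60540033e+00,  1.60392236e-05,
        1.27371905e+00, -3.68783490e-02]), 'joint_vel': array([-0.00138176, -0.00012257,  0.00059776, -0.00083704,  0.00142038,
        0.00022833]), 'joint_torque': array([ 1.96511046e-04, -5.15104580e+01, -3.67318368e+01,  2.68918002e-04,
        1.29107747e-02,  1.99104477e-06]), 'tool_pos': array([ 0.26307835, -0.6208072 ,  0.22994713]), 'tcp_rot': array([-3.07652643e+00, -6.24850683e-01,  5.59030957e-04]), 'wrist_force': array([-0.60185044,  0.62592223,  0.31810906]), 'torque': array([ 0.01069799, -0.03354943, -0.04114804]), 'width': 1.002021860512979}
scene {'fovy': 44.15011065113924, 'cx': 318.70196843656106, 'cy': 188.66540301770445, 'xyz': array([1.26660701, 0.11308692, 0.95682931]), 'attitude': array([0.52799   , 0.61897578, 1.70091585])} 0.9959921875
side {'fovy': 54.36807018338231, 'cx': 325.57534929256286, 'cy': 199.2620899652883, 'xyz': array([ 0.48464619, -0.75319159,  0.69340659]), 'attitude': array([ 0.83249391, -0.01188298, -0.0400585 ])} 0.99591015625
wrist {'fovy': 66.7523448531805, 'cx': 316.0737977035912, 'cy': 199.66523791556108, 'xyz': array([ 0.33436288, -0.59103867,  0.37217525]), 'attitude': array([-0.26971582,  0.18062483, -1.16029821])} 0.99603515625
```

View pics/scene0.png

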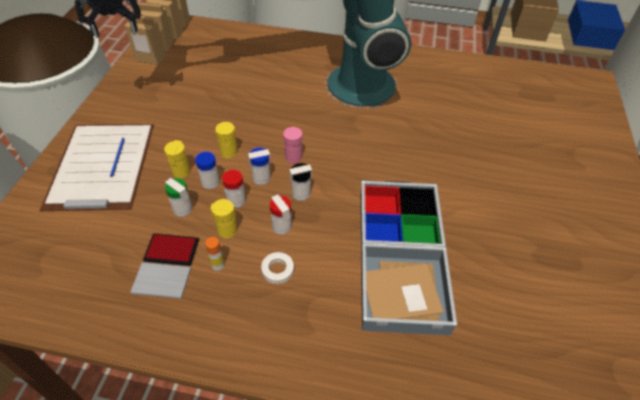

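View pics/side0.png

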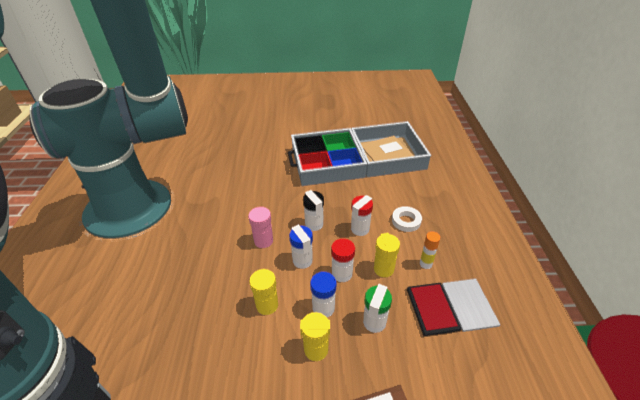

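View pics/wrist0.png

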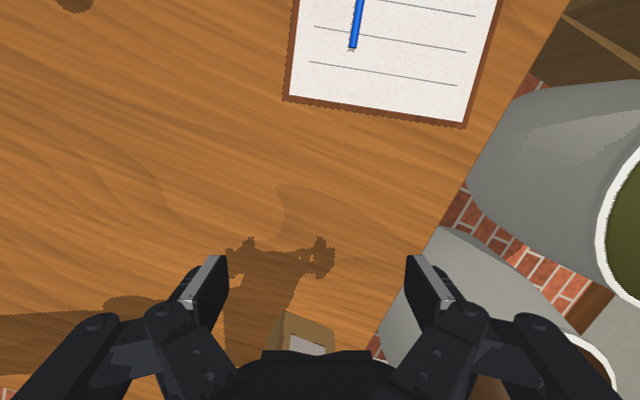

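The scene view shows four caps with a white strip: green (177,185), blue (260,152), black (301,170) and red (281,200). The plain caps are blue (206,160) and red (233,178). There are also three yellow jars, one pink jar and the case on the right. I'll measure positions and check an enlarged crop.

Run:
```python
from h import *
for n in ['scene','side']:
    d=dict(np.load(f'pics/{n}0.npz')); P=cloud(d); px=d['pixels']
    tab=P[(abs(P[...,2])<.02)&(P[...,0]>.3)&(P[...,0]<.9)&(abs(P[...,1])<.4)]
    print(n,'table z',np.median(tab[:,2]))
    m=(P[...,2]>.084)&(P[...,2]<.097)&(P[...,0]>.25)&(P[...,0]<.95)&(P[...,1]>-.6)&(P[...,1]<.4)
    k,l,s,c=cv2.connectedComponentsWithStats(m.astype(np.uint8))
    for i in range(1,k):
        if s[i,4]<40: continue
        q=P[l==i]; (cc,r)=cv2.minEnclosingCircle(q[:,:2].astype(np.float32))
        print(c[i].round(),s[i,4],'xy',np.round(cc,4),'mean',q[:,:2].mean(0).round(4),'r',round(r,4),'z',np.median(q[:,2]).round(4),np.median(px[l==i],0))
    # case colours
    hsv=cv2.cvtColor(px,cv2.COLOR_RGB2HSV)
    m=(P[...,2]>.04)&(P[...,2]<.056)&(P[...,0]>.3)&(P[...,0]<.95)&(P[...,1]>-.1)&(P[...,1]<.4)
    q=P[m]; rect=cv2.minAreaRect(q[:,:2].astype(np.float32)); print(rect, cv2.boxPoints(rect), np.median(q[:,2]))
    f=(P[...,2]>-.0)&(P[...,2]<.013)&(P[...,0]>.3)&(P[...,0]<.95)&(P[...,1]>-.1)&(P[...,1]<.4)
    for nm,lo,hi in [('green',(45,100,30),(80,255,255)),('blue',(105,120,30),(130,255,255)),('red',(0,150,30),(5,255,255)),('black',(0,0,0),(180,255,40))]:
        mm=(cv2.inRange(hsv,lo,hi)>0)&f; print(nm,mm.sum(),P[mm].mean(0).round(3) if mm.any() else '')
a=cv2.imread('pics/scene0.png')[110:250,150:330]; cv2.imwrite('pics/z1.png',cv2.resize(a,None,fx=4,fy=4,interpolation=cv2.INTER_CUBIC))
```

```text
scene table z 0.0014314810793362165
[224. 129.] 221 xy [ 0.3817 -0.3076] mean [ 0.3837 -0.3062] r 0.0262 z 0.091 [231. 202.  54.]
[292. 134.] 222 xy [ 0.3602 -0.1299] mean [ 0.3628 -0.1309] r 0.0266 z 0.0906 [230. 131. 157.]
[174. 148.] 255 xy [ 0.478 -0.406] mean [ 0.4806 -0.4037] r 0.028 z 0.0913 [230. 201.  53.]
[258. 155.] 257 xy [ 0.4524 -0.1946] mean [ 0.4552 -0.194 ] r 0.0268 z 0.0909 [131. 126. 175.]
[205. 159.] 254 xy [ 0.4948 -0.3193] mean [ 0.4973 -0.3173] r 0.0267 z 0.091 [ 19.   53.  169.5]
[300. 170.] 277 xy [ 0.4801 -0.0821] mean [ 0.4831 -0.081 ] r 0.0262 z 0.091 [122. 113. 105.]
[232. 177.] 277 xy [ 0.5375 -0.2345] mean [ 0.5405 -0.2339] r 0.0266 z 0.0906 [196.  25.  25.]
[175. 186.] 301 xy [ 0.5932 -0.3536] mean [ 0.596 -0.353] r 0.0268 z 0.0913 [128. 156. 117.]
[280. 204.] 330 xy [ 0.5931 -0.1052] mean [ 0.5941 -0.103 ] r 0.0278 z 0.0911 [200.  121.5 107.5]
[222. 208.] 328 xy [ 0.6318 -0.2268] mean [ 0.6335 -0.2257] r 0.026 z 0.0911 [233. 206.  54.]
[212. 243.] 147 xy [ 0.7278 -0.2148] mean [ 0.7295 -0.2146] r 0.0149 z 0.0926 [220. 110.  38.]
((0.6298010945320129, 
[... 1060 characters left out ...]
 -0.3083] mean [ 0.3801 -0.3103] r 0.0249 z 0.09 [245. 234.  59.]
[323. 283.] 475 xy [ 0.4942 -0.3192] mean [ 0.4937 -0.3213] r 0.0252 z 0.0898 [ 31.  74. 213.]
[378. 297.] 531 xy [ 0.5914 -0.3539] mean [ 0.5923 -0.3567] r 0.0268 z 0.09 [114. 166. 104.]
[315. 326.] 631 xy [ 0.4768 -0.4063] mean [ 0.4768 -0.4078] r 0.0259 z 0.0901 [245. 233.  57.]
((0.6211674213409424, 0.10181912034749985), (0.3836219012737274, 0.35770466923713684), 8.987537384033203) [[ 0.4037712   0.24851091]
 [ 0.45965174 -0.10480195]
 [ 0.8385637  -0.04487267]
 [ 0.78268313  0.3084402 ]] 0.04750932439038946
green 162 [0.559 0.248 0.008]
blue 157 [0.572 0.165 0.008]
red 148 [0.484 0.151 0.007]
black 163 [0.472 0.235 0.008]
```

View pics/z1.png

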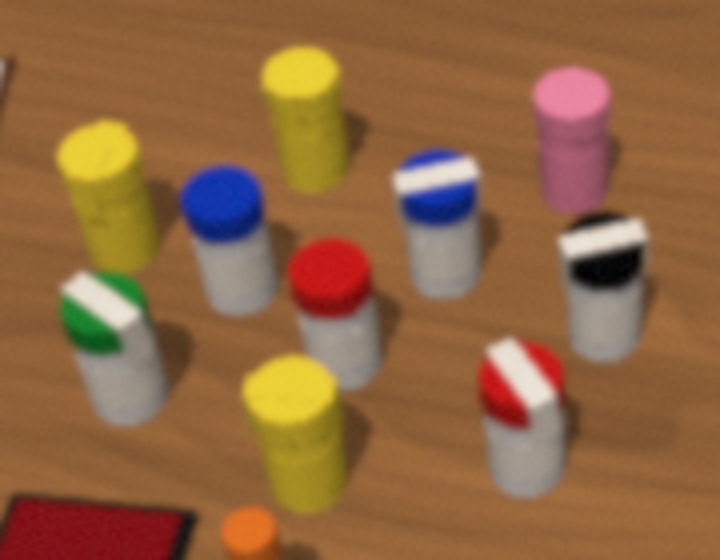

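The crop confirms it: white strips on green (scene px 177,185), blue (260,152), black (301,170) and red (281,200). Blue (206,160) and red (233,178) are plain, and the yellow and pink jars are not part of the job. Next I'll fit the case.

```bash
cat > case.py <<'E'
from h import *
from scipy.optimize import minimize
for n in ['scene','side']:
    d=dict(np.load(f'pics/{n}0.npz')); P=cloud(d); px=d['pixels']
    m=(P[...,2]>.044)&(P[...,2]<.056)&(P[...,0]>.3)&(P[...,0]<.95)&(P[...,1]>-.0)&(P[...,1]<.4)
    k,l,s,c=cv2.connectedComponentsWithStats(m.astype(np.uint8)); i=1+np.argmax(s[1:,4])
    q=P[l==i]; rect=cv2.minAreaRect(q[:,:2].astype(np.float32)); print(n,rect, cv2.boxPoints(rect).round(3).tolist(), np.median(q[:,2]))
    z=(P[...,2]>-.0)&(P[...,2]<.05)&(P[...,0]>.3)&(P[...,0]<.95)&(P[...,1]>-.0)&(P[...,1]<.4)
    hsv=cv2.cvtColor(px,cv2.COLOR_RGB2HSV)
    for nm,lo,hi in [('green',(45,100,20),(80,255,255)),('blue',(105,120,20),(130,255,255)),('red',(0,150,20),(5,255,255)),('black',(0,0,0),(180,255,45))]:
        mm=(cv2.inRange(hsv,lo,hi)>0)&z&(P[...,2]>.036)
        k,l,s,c=cv2.connectedComponentsWithStats(cv2.dilate(mm.astype(np.uint8),np.ones((3,3))))
        r=cv2.minAreaRect(P[mm][:,:2].astype(np.float32)) if mm.sum()>5 else None
        print(nm,mm.sum(),r)
E
python3 case.py
python3 - <<'E'
from h import *
s=bot.read_state(); print(rot(s['tcp_rot']).round(3))
a=cv2.imread('pics/scene0.png')[170:340,340:470]; cv2.imwrite('pics/z2.png',cv2.resize(a,None,fx=3.5,fy=3.5,interpolation=cv2.INTER_CUBIC))
E
```

```text
scene ((0.6145442128181458, 0.18506157398223877), (0.375532329082489, 0.18462011218070984), 9.23846435546875) [[0.414000004529953, 0.2460000067949295], [0.4440000057220459, 0.06400000303983688], [0.8149999976158142, 0.12399999797344208], [0.7850000262260437, 0.3059999942779541]] 0.05069181040113646
green 238 ((0.5503004789352417, 0.2190021127462387), (0.08406325429677963, 0.08561389148235321), 9.709061622619629)
blue 104 ((0.5671677589416504, 0.1352880895137787), (0.07453907281160355, 0.08082830160856247), 8.664124488830566)
red 120 ((0.48233842849731445, 0.12328758835792542), (0.07745788991451263, 0.08650857955217361), 8.403047561645508)
black 147 ((0.4735325872898102, 0.205999955534935), (0.08498522639274597, 0.08080025762319565), 9.335195541381836)
side ((0.6138260364532471, 0.18469354510307312), (0.37287721037864685, 0.1915208250284195), 9.189254760742188) [[0.414000004529953, 0.24899999797344208], [0.4449999928474426, 0.05999999865889549], [0.8130000233650208, 0.11999999731779099], [0.7829999923706055, 0.3089999854564667]] 0.049297537230679644
green 122 ((0.5559862852096558, 0.22104321420192719), (0.08836903423070908, 0.0869811624288559), 7.410028457641602)
blue 97 ((0.571779727935791, 0.14236989617347717), (0.08684578537940979, 0.07210471481084824), 8.742515563964844)
red 84 ((0.48478999733924866, 0.1334657371044159), (0.08152540773153305, 0.07243829220533371), 10.083114624023438)
black 72 ((0.46326225996017456, 0.1885867416858673), (0.1058044582605362, 0.11816857010126114), 8.762344360351562)
[[ 0.921  0.39  -0.001]
 [ 0.39  -0.921  0.002]
 [ 0.    -0.002 -1.   ]]
```

View pics/z2.png

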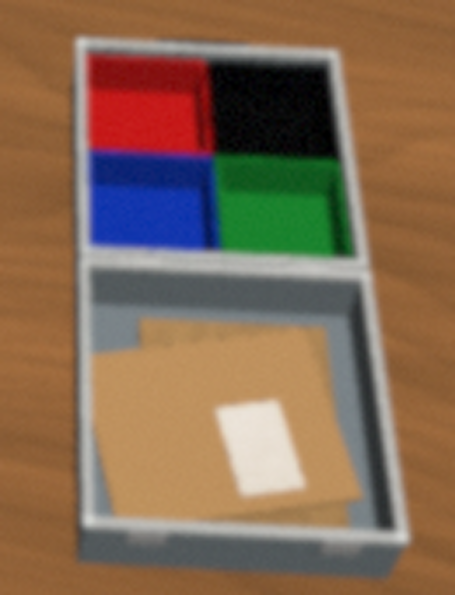

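The case fits at yaw 9.2°. The inset centres are green (.556,.219), blue (.5695,.134), red (.485,.1205) and black (.471,.205). I'll pick green first.

```bash
cat > go.py <<'E'
# usage: go.py x y z psi  [x y z psi ...]: shift from present pose in tool axes
import sys
from h import *
s=bot.read_state(); M=rot(s['tcp_rot']); a=np.array(sys.argv[1:],float).reshape(-1,4)
psi=np.degrees(np.arctan2(M[1,0],M[0,0]))
print('t',round(s['time'],2),'pos',s['tool_pos'].round(4),'psi',psi.round(1),'F',s['wrist_force'].round(1),'w',round(s['width'],3),'q',s['q'].round(2))
for r in a: print((M.T@(r[:3]-s['tool_pos'])*1000).round(1), 'turn',round(-(r[3]-psi),1))
E
python3 go.py .592 -.354 .2 20 .592 -.354 .052 20
```

```text
t 0.15 pos [ 0.2631 -0.621   0.2302] psi 23.0 F [-0.1  0.6 -0.4] w 1.0 q [-1.21  0.26  1.61 -0.    1.27 -0.04]
[ 407.  -117.5   30.4] turn 3.0
[ 406.9 -117.2  178.4] turn 3.0
```

>>> move_arm(
  steps=[
    [407, -117, 30, 3, 100],
    [407, -117, 30, 3, 100],
    [407, -117, 30, 3, 100],
    [407, -117, 30, 3, 100],
    [407, -117, 30, 3, 100],
    [407, -117, 30, 3, 100],
    [407, -117, 30, 3, 100],
    [407, -117, 30, 3, 100],
    [407, -117, 30, 3, 100],
    [407, -117, 30, 3, 100],
    [407, -117, 30, 3, 100],
    [407, -117, 30, 3, 100],
    [407, -117, 30, 3, 100],
    [407, -117, 30, 3, 100],
    [407, -117, 30, 3, 100],
  ],
  newtons=40,
)

```text
time: 1.65
tool_pos: [0.5918, -0.3558, 0.2015]
tcp_rot: [3.094, 0.542, 0.0]
wrist_force: [-0.9, -1.0, -0.2]
width: 1.002
```

```bash
python3 go.py .592 -.354 .052 20
python3 - <<'E'
from h import *
cam('wrist','w1.png');cam('side','s1.png')
E
```

```text
t 1.65 pos [ 0.5918 -0.3558  0.2015] psi 19.9 F [-0.9 -1.  -0.2] w 1.002 q [-0.58  0.31  1.6  -0.    1.23  0.65]
[  0.8  -1.7 149.5] turn -0.1
```

View pics/w1.png

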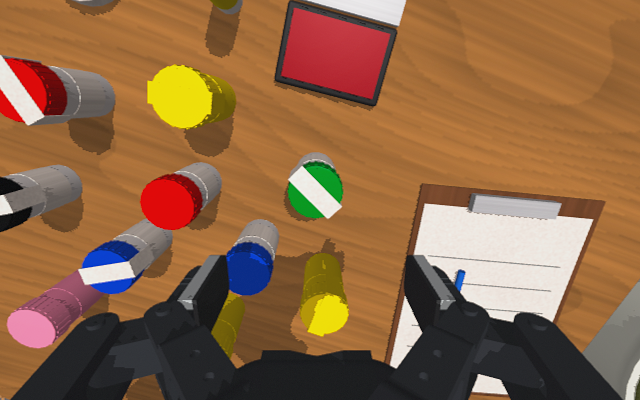

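The wrist view shows the sealed green cap at (315,190), midway between the fingers (columns 205 and 430). I'll descend and grip.

>>> move_arm(
  steps=[
    [1, -2, 50, 0, 100],
    [1, -2, 100, 0, 100],
    [1, -2, 130, 0, 100],
    [1, -2, 149, 0, 100],
    [1, -2, 149, 0, 100],
    [1, -2, 149, 0, 100],
    [1, -2, 149, 0, 20],
    [1, -2, 149, 0, 20],
    [1, -2, 149, 0, 20],
    [1, -2, 149, 0, 20],
    [1, -2, 149, 0, 20],
    [1, -2, 149, 0, 20],
    [1, -2, 149, 0, 20],
    [1, -2, 149, 0, 20],
  ],
  newtons=40,
)

```text
time: 3.15
tool_pos: [0.594, -0.3536, 0.0546]
tcp_rot: [3.092, 0.544, 0.004]
wrist_force: [-0.7, 0.5, 6.3]
width: 0.558
```

```bash
python3 go.py .592 -.354 .18 20
python3 - <<'E'
from h import *
cam('wrist','w2.png')
E
```

```text
t 3.15 pos [ 0.594  -0.3536  0.0546] psi 20.0 F [-0.7  0.5  6.3] w 0.558 q [-0.57  0.44  1.71  0.    0.98  0.65]
[  -1.7    0.  -125.5] turn -0.0
```

View pics/w2.png

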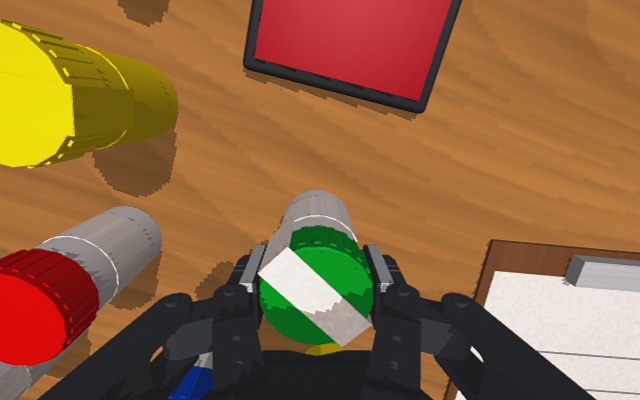

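The cap is gripped, opening 0.558 or about 47 mm. I'll lift and carry it.

>>> move_arm(
  steps=[
    [0, 0, -40, 0, 20],
    [0, 0, -90, 0, 20],
    [0, 0, -135, 0, 20],
    [0, 0, -135, 0, 20],
    [0, 0, -135, 0, 20],
  ],
)

```text
time: 3.7
tool_pos: [0.5935, -0.3533, 0.1894]
tcp_rot: [3.092, 0.544, 0.004]
wrist_force: [-1.0, -0.4, -2.0]
width: 0.553
```

```bash
python3 go.py .556 .219 .19 20
```

```text
t 3.7 pos [ 0.5935 -0.3533  0.1894] psi 20.0 F [-1.  -0.4 -2. ] w 0.553 q [-0.57  0.32  1.61 -0.    1.21  0.65]
[ 160.1 -550.7   -1.9] turn -0.0
```

>>> move_arm(
  steps=[
    [8, -28, 0, 0, 20],
    [18, -62, 0, 0, 20],
    [29, -100, 0, 0, 20],
    [40, -140, 0, 0, 20],
    [52, -180, 0, 0, 20],
    [64, -220, 0, 0, 20],
    [76, -260, 0, 0, 20],
    [87, -300, 0, 0, 20],
    [99, -340, 0, 0, 20],
    [110, -380, 0, 0, 20],
    [122, -420, 0, 0, 20],
    [134, -460, 0, 0, 20],
    [145, -500, 0, 0, 20],
    [154, -530, 0, 0, 20],
    [160, -551, 0, 0, 20],
    [160, -551, 0, 0, 20],
    [160, -551, 0, 0, 20],
    [160, -551, 0, 0, 20],
    [160, -551, 0, 0, 20],
  ],
)

```text
time: 5.6
tool_pos: [0.5547, 0.2185, 0.1866]
tcp_rot: [3.094, 0.542, -0.002]
wrist_force: [-0.2, -0.0, -0.5]
width: 0.55
```

```bash
python3 go.py .556 .219 .0626 20
python3 - <<'E'
from h import *
cam('side','s3.png');cam('scene','c3.png')
E
```

```text
t 5.6 pos [0.5547 0.2185 0.1866] psi 19.9 F [-0.2 -0.  -0.5] w 0.55 q [ 0.33  0.15  1.83 -0.    1.17  1.56]
[ 1.50e+00 -1.00e-01  1.24e+02] turn -0.1
```

View pics/s3.png

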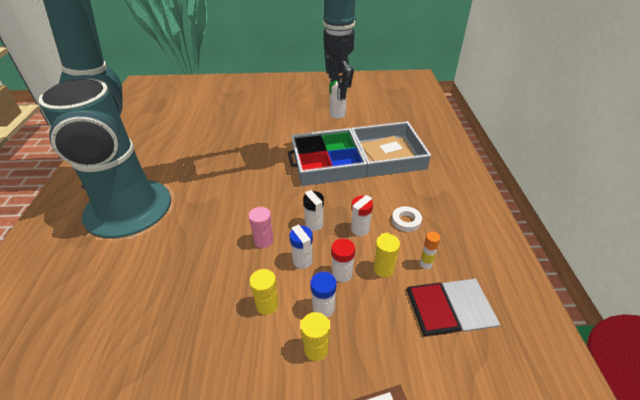

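View pics/c3.png

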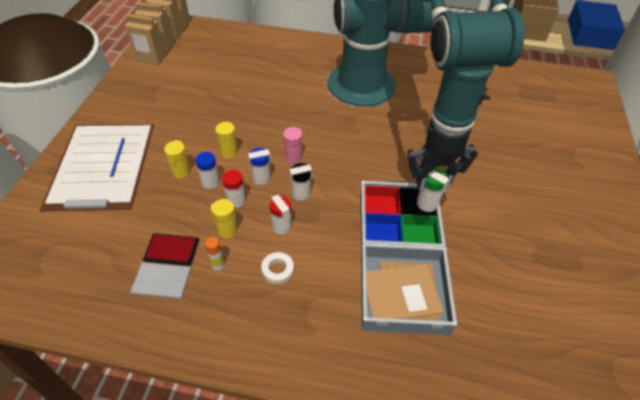

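The green jar (scene px 432,190) hangs upright above the green inset. I'll lower it, open and retreat.

>>> move_arm(
  steps=[
    [1, 0, 40, 0, 20],
    [1, 0, 80, 0, 20],
    [1, 0, 105, 0, 20],
    [1, 0, 115, 0, 20],
    [1, 0, 120, 0, 20],
    [1, 0, 124, 0, 20],
    [1, 0, 124, 0, 20],
    [1, 0, 124, 0, 20],
  ],
)

```text
time: 6.5
tool_pos: [0.5571, 0.2205, 0.0649]
tcp_rot: [-3.094, -0.544, -0.004]
wrist_force: [0.6, -0.8, -1.1]
width: 0.546
```

```bash
python3 go.py .556 .219 .0616 20
```

```text
t 6.5 pos [0.5571 0.2205 0.0649] psi 20.0 F [ 0.6 -0.8 -1.1] w 0.546 q [ 0.34  0.28  1.92 -0.    0.94  1.56]
[-1.5  1.   3.3] turn -0.0
```

>>> move_arm(
  steps=[
    [0, 0, 1.5, 0, 20],
    [0, 0, 3, 0, 20],
    [0, 0, 3, 0, 20],
    [0, 0, 3, 0, 70],
    [0, 0, 3, 0, 85],
    [0, 0, 3, 0, 85],
    [0, 0, 3, 0, 85],
    [0, 0, 3, 0, 85],
    [0, 0, -30, 0, 85],
    [0, 0, -80, 0, 85],
    [0, 0, -130, 0, 85],
    [0, 0, -130, 0, 85],
  ],
)

```text
time: 7.7
tool_pos: [0.5613, 0.222, 0.2028]
tcp_rot: [-3.091, -0.544, -0.025]
wrist_force: [0.4, 0.2, 0.5]
width: 0.846
```

```bash
python3 go.py .4795 -.082 .19 35
python3 - <<'E'
from h import *
cam('wrist','w4.png');cam('scene','c4.png')
E
```

```text
t 7.7 pos [0.5613 0.222  0.2028] psi 20.0 F [0.4 0.2 0.5] w 0.846 q [0.34 0.14 1.81 0.   1.18 1.56]
[-180.8  257.8   10. ] turn -15.0
```

View pics/w4.png

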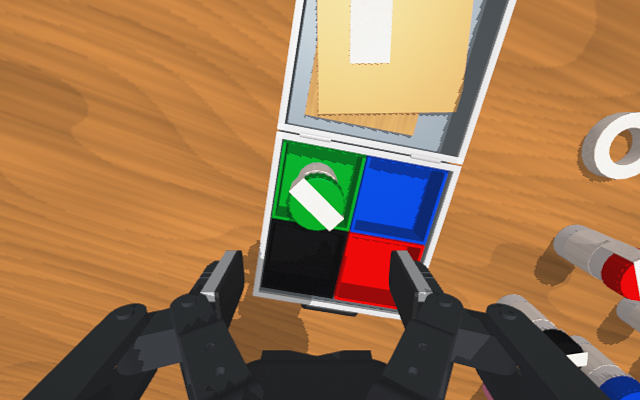

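The green jar stands upright in the green inset (wrist px 317,195). Black is next.

```bash
python3 go.py .4795 -.082 .19 35
```

```text
t 7.8 pos [0.5573 0.2206 0.1957] psi 20.0 F [-0.6 -0.5 -0.7] w 0.846 q [ 0.34  0.14  1.81 -0.    1.18  1.56]
[-176.4  257.8    4.9] turn -15.0
```

>>> move_arm(
  steps=[
    [-176, 258, 5, -15, 100],
    [-176, 258, 5, -15, 100],
    [-176, 258, 5, -15, 100],
    [-176, 258, 5, -15, 100],
    [-176, 258, 5, -15, 100],
    [-176, 258, 5, -15, 100],
    [-176, 258, 5, -15, 100],
    [-176, 258, 5, -15, 100],
    [-176, 258, 5, -15, 100],
    [-176, 258, 5, -15, 100],
    [-176, 258, 5, -15, 100],
    [-176, 258, 5, -15, 100],
  ],
)

```text
time: 9.0
tool_pos: [0.4789, -0.0814, 0.1882]
tcp_rot: [-2.995, -0.947, 0.0]
wrist_force: [-0.3, 0.1, 0.7]
width: 0.999
```

```bash
python3 - <<'E'
from h import *
cam('wrist','w5.png')
E
python3 go.py .4795 -.082 .053 35
```

```text
t 9.05 pos [ 0.4789 -0.0815  0.1883] psi 35.1 F [-0.1 -0.1  0.2] w 0.999 q [-0.22 -0.07  2.05  0.    1.16  0.74]
[  0.3   0.8 135.3] turn 0.1
```

View pics/w5.png

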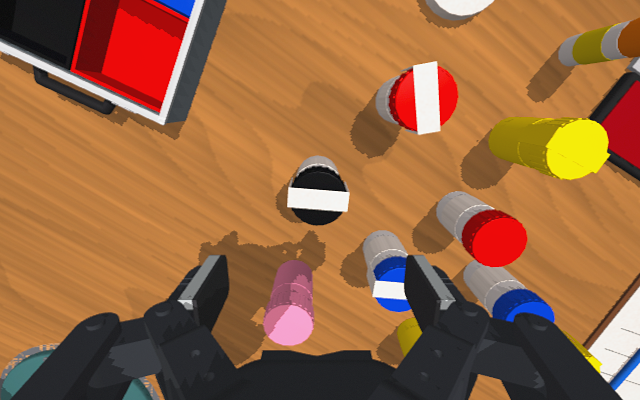

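The sealed black cap is at (318,195), centred between the jaws. I'll descend, grip and lift.

>>> move_arm(
  steps=[
    [0, 1, 50, 0, 100],
    [0, 1, 100, 0, 100],
    [0, 1, 125, 0, 100],
    [0, 1, 135, 0, 100],
    [0, 1, 135, 0, 100],
    [0, 1, 135, 0, 100],
    [0, 1, 135, 0, 20],
    [0, 1, 135, 0, 20],
    [0, 1, 135, 0, 20],
    [0, 1, 135, 0, 20],
    [0, 1, 135, 0, 20],
    [0, 1, 135, 0, 20],
    [0, 1, 135, 0, 20],
    [0, 1, 135, 0, 20],
  ],
)

```text
time: 10.45
tool_pos: [0.4804, -0.0835, 0.0549]
tcp_rot: [2.995, 0.943, 0.004]
wrist_force: [-1.3, 1.6, 7.4]
width: 0.548
```

>>> move_arm(
  steps=[
    [0, 0, -40, 0, 20],
    [0, 0, -90, 0, 20],
    [0, 0, -135, 0, 20],
    [0, 0, -135, 0, 20],
    [0, 0, -135, 0, 20],
  ],
)

```text
time: 10.95
tool_pos: [0.4801, -0.0836, 0.19]
tcp_rot: [2.995, 0.943, 0.005]
wrist_force: [1.0, -0.6, -2.0]
width: 0.551
```

```bash
python3 go.py .471 .2055 .19 35
```

```text
t 10.95 pos [ 0.4801 -0.0836  0.19  ] psi 35.0 F [ 1.  -0.6 -2. ] w 0.551 q [-0.22 -0.07  2.04 -0.    1.16  0.74]
[ 158.2 -242.2   -0.3] turn -0.0
```

>>> move_arm(
  steps=[
    [12, -18, 0, 0, 20],
    [30, -46, 0, 0, 20],
    [52, -80, 0, 0, 20],
    [75, -115, 0, 0, 20],
    [97, -149, 0, 0, 20],
    [120, -184, 0, 0, 20],
    [140, -214, 0, 0, 20],
    [152, -233, 0, 0, 20],
    [158, -242, 0, 0, 20],
    [158, -242, 0, 0, 20],
    [158, -242, 0, 0, 20],
    [158, -242, 0, 0, 20],
  ],
)

```text
time: 12.15
tool_pos: [0.4697, 0.2043, 0.1877]
tcp_rot: [2.997, 0.942, -0.002]
wrist_force: [0.1, 0.2, -0.2]
width: 0.549
```

```bash
python3 - <<'E'
from h import *
cam('scene','c6.png')
E
python3 go.py .471 .2055 .0625 35
```

```text
t 12.2 pos [0.4699 0.2043 0.188 ] psi 34.9 F [-0.1 -0.9 -1.2] w 0.551 q [ 0.36 -0.01  2.   -0.    1.16  1.32]
[  1.7  -0.4 125.5] turn -0.1
```

View pics/c6.png

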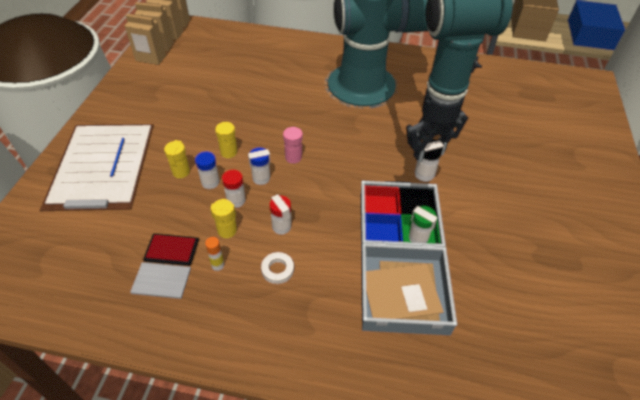

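The black jar hangs upright above its inset and green stands in place (422,225). Lowering black.

>>> move_arm(
  steps=[
    [2, 0, 40, 0, 20],
    [2, 0, 80, 0, 20],
    [2, 0, 105, 0, 20],
    [2, 0, 116, 0, 20],
    [2, 0, 121, 0, 20],
    [2, 0, 125, 0, 20],
    [2, 0, 126, 0, 20],
    [2, 0, 126, 0, 20],
    [2, 0, 126, 0, 20],
    [2, 0, 126, 0, 20],
    [2, 0, 126, 0, 70],
    [2, 0, 126, 0, 80],
    [2, 0, 126, 0, 80],
    [2, 0, 126, 0, 80],
    [2, 0, 126, 0, 80],
    [2, 0, 90, 0, 80],
    [2, 0, 40, 0, 80],
    [2, 0, 0, 0, 80],
    [2, 0, 0, 0, 80],
    [2, 0, 0, 0, 80],
  ],
)

```text
time: 14.2
tool_pos: [0.4725, 0.2071, 0.1898]
tcp_rot: [-2.996, -0.944, -0.005]
wrist_force: [-0.6, 0.3, -0.8]
width: 0.798
```

```bash
python3 - <<'E'
from h import *
cam('wrist','w7.png')
E
python3 go.py .4515 -.195 .19 115
```

```text
t 14.25 pos [0.4713 0.2066 0.188 ] psi 35.0 F [-0.3  0.2 -0.5] w 0.799 q [ 0.36 -0.01  1.99  0.    1.16  1.33]
[-246.4  317.8   -1.9] turn -80.0
```

View pics/w7.png

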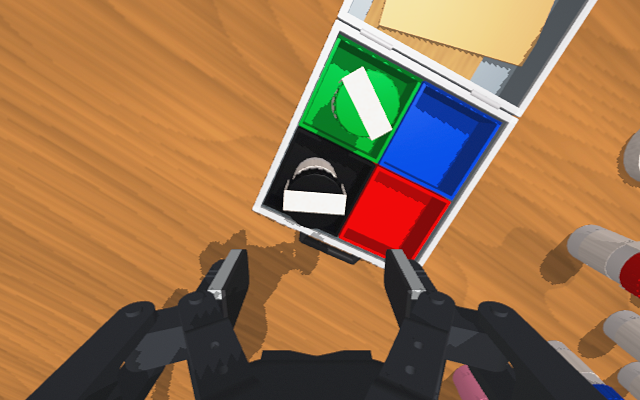

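The black jar stands in the black inset (315,195). Sealed blue next.

>>> move_arm(
  steps=[
    [-246, 318, -2, -80, 100],
    [-246, 318, -2, -80, 100],
    [-246, 318, -2, -80, 100],
    [-246, 318, -2, -80, 100],
    [-246, 318, -2, -80, 100],
    [-246, 318, -2, -80, 100],
    [-246, 318, -2, -80, 100],
    [-246, 318, -2, -80, 100],
    [-246, 318, -2, -80, 100],
    [-246, 318, -2, -80, 100],
    [-246, 318, -2, -80, 100],
    [-246, 318, -2, -80, 100],
    [-246, 318, -2, -80, 100],
    [-246, 318, -2, -80, 100],
    [-246, 318, -2, -80, 100],
    [-246, 318, -2, -80, 100],
  ],
)

```text
time: 15.85
tool_pos: [0.4523, -0.1945, 0.1902]
tcp_rot: [-1.688, -2.649, 0.0]
wrist_force: [0.5, 0.2, 0.6]
width: 1.0
```

```bash
python3 - <<'E'
from h import *
cam('wrist','w8.png')
E
python3 go.py .4515 -.195 .053 115
```

```text
t 15.9 pos [ 0.4523 -0.1945  0.1903] psi 115.0 F [ 0.4 -0.1  0.3] w 0.999 q [-0.46 -0.05  2.03  0.    1.16 -0.89]
[-1.000e-01 -1.000e+00  1.373e+02] turn -0.0
```

View pics/w8.png

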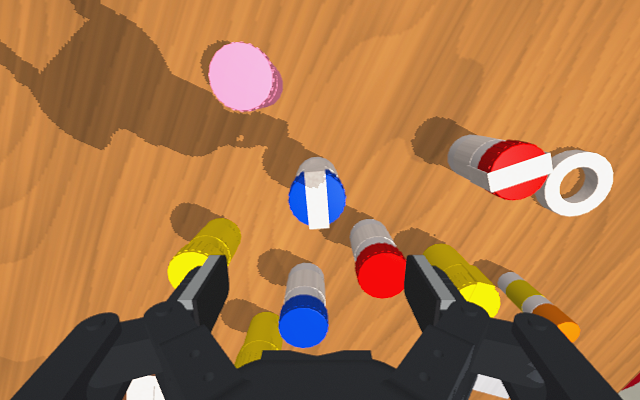

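The sealed blue cap is at (317,197), centred. Plain red (382,273) is clear of the finger line.

>>> move_arm(
  steps=[
    [0, -1, 50, 0, 100],
    [0, -1, 100, 0, 100],
    [0, -1, 127, 0, 100],
    [0, -1, 137, 0, 100],
    [0, -1, 137, 0, 100],
    [0, -1, 137, 0, 100],
    [0, -1, 137, 0, 20],
    [0, -1, 137, 0, 20],
    [0, -1, 137, 0, 20],
    [0, -1, 137, 0, 20],
    [0, -1, 137, 0, 20],
    [0, -1, 137, 0, 20],
    [0, -1, 137, 0, 20],
    [0, -1, 137, 0, 20],
  ],
)

```text
time: 17.3
tool_pos: [0.4526, -0.196, 0.0549]
tcp_rot: [1.687, 2.647, 0.0]
wrist_force: [-1.1, -0.6, 5.6]
width: 0.552
```

>>> move_arm(
  steps=[
    [0, 0, -40, 0, 20],
    [0, 0, -90, 0, 20],
    [0, 0, -135, 0, 20],
    [0, 0, -135, 0, 20],
    [0, 0, -135, 0, 20],
  ],
)

```text
time: 17.8
tool_pos: [0.4522, -0.1957, 0.19]
tcp_rot: [1.687, 2.646, 0.001]
wrist_force: [-0.2, 1.0, -1.1]
width: 0.548
```

```bash
python3 go.py .5695 .1345 .19 115
```

```text
t 17.8 pos [ 0.4522 -0.1957  0.19  ] psi 115.0 F [-0.2  1.  -1.1] w 0.548 q [-0.46 -0.06  2.03  0.    1.16 -0.89]
[ 2.499e+02  2.457e+02 -2.000e-01] turn -0.0
```

>>> move_arm(
  steps=[
    [15, 15, 0, 0, 20],
    [38, 37, 0, 0, 20],
    [64, 63, 0, 0, 20],
    [92, 90, 0, 0, 20],
    [120, 118, 0, 0, 20],
    [148, 145, 0, 0, 20],
    [176, 173, 0, 0, 20],
    [204, 200, 0, 0, 20],
    [228, 224, 0, 0, 20],
    [243, 239, 0, 0, 20],
    [250, 246, 0, 0, 20],
    [250, 246, 0, 0, 20],
    [250, 246, 0, 0, 20],
    [250, 246, 0, 0, 20],
  ],
)

```text
time: 19.2
tool_pos: [0.5682, 0.1339, 0.1877]
tcp_rot: [-1.69, -2.648, 0.002]
wrist_force: [0.2, -0.7, -0.8]
width: 0.552
```

```bash
python3 - <<'E'
from h import *
cam('scene','c9.png')
E
python3 go.py .5695 .1345 .0625 115
```

```text
t 19.25 pos [0.5683 0.1339 0.188 ] psi 114.9 F [ 0.4  0.6 -1. ] w 0.547 q [ 0.19  0.12  1.85 -0.    1.17 -0.25]
[  0.    1.4 125.5] turn -0.1
```

View pics/c9.png

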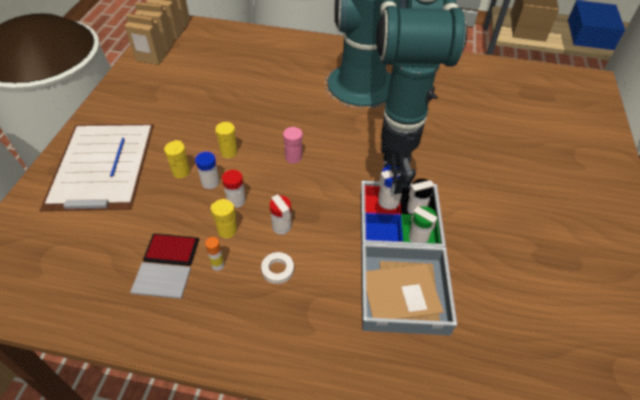

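The blue jar (388,188) hangs upright above the blue inset. Lowering it.

>>> move_arm(
  steps=[
    [0, 1, 40, 0, 20],
    [0, 1, 80, 0, 20],
    [0, 1, 105, 0, 20],
    [0, 1, 116, 0, 20],
    [0, 1, 121, 0, 20],
    [0, 1, 125, 0, 20],
    [0, 1, 126, 0, 20],
    [0, 1, 126, 0, 20],
    [0, 1, 126, 0, 20],
    [0, 1, 126, 0, 20],
    [0, 1, 126, 0, 70],
    [0, 1, 126, 0, 80],
    [0, 1, 126, 0, 80],
    [0, 1, 126, 0, 80],
    [0, 1, 126, 0, 80],
    [0, 1, 90, 0, 80],
    [0, 1, 40, 0, 80],
    [0, 1, 0, 0, 80],
    [0, 1, 0, 0, 80],
    [0, 1, 0, 0, 80],
  ],
)

```text
time: 21.25
tool_pos: [0.5707, 0.1358, 0.19]
tcp_rot: [1.687, 2.647, 0.004]
wrist_force: [0.0, 0.0, -0.5]
width: 0.798
```

```bash
python3 - <<'E'
from h import *
cam('wrist','w10.png')
E
python3 go.py .5915 -.104 .19 130
```

```text
t 21.3 pos [0.5694 0.1355 0.188 ] psi 115.0 F [-0.7 -0.6  0. ] w 0.798 q [ 0.19  0.13  1.85  0.    1.17 -0.24]
[-226.5  -81.1   -2. ] turn -15.0
```

View pics/w10.png

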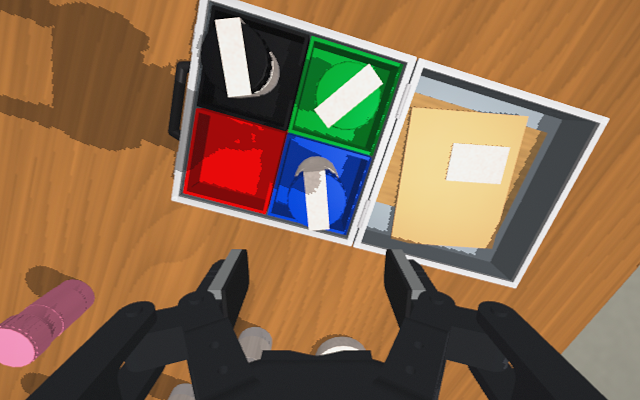

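The blue jar stands in the blue inset (315,192). Sealed red next.

>>> move_arm(
  steps=[
    [-226, -81, -2, -15, 100],
    [-226, -81, -2, -15, 100],
    [-226, -81, -2, -15, 100],
    [-226, -81, -2, -15, 100],
    [-226, -81, -2, -15, 100],
    [-226, -81, -2, -15, 100],
    [-226, -81, -2, -15, 100],
    [-226, -81, -2, -15, 100],
    [-226, -81, -2, -15, 100],
    [-226, -81, -2, -15, 100],
    [-226, -81, -2, -15, 100],
  ],
)

```text
time: 22.4
tool_pos: [0.5917, -0.1024, 0.1903]
tcp_rot: [1.326, 2.848, 0.0]
wrist_force: [0.3, 0.7, -0.4]
width: 1.0
```

```bash
python3 - <<'E'
from h import *
cam('wrist','w11.png')
E
python3 go.py .5915 -.104 .053 130
```

```text
t 22.45 pos [ 0.5918 -0.1026  0.1904] psi 130.0 F [-0.7 -0.7  0.5] w 1.003 q [-0.21  0.15  1.81  0.    1.17 -0.91]
[ -0.9  -1.1 137.4] turn 0.0
```

View pics/w11.png

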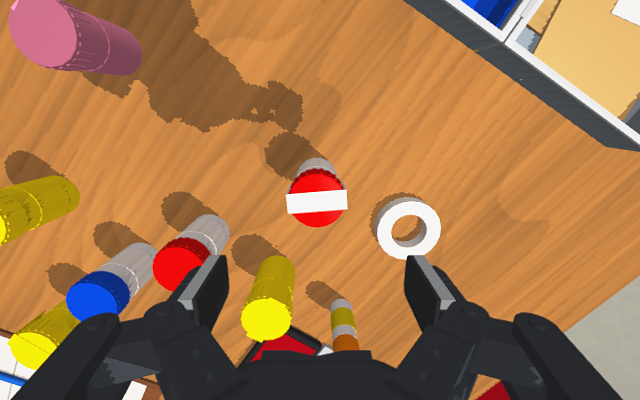

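The sealed red cap is at (317,195), centred. The tape roll at (408,230) is only 18 mm high, well below the fingertips.

>>> move_arm(
  steps=[
    [-1, -1, 50, 0, 100],
    [-1, -1, 100, 0, 100],
    [-1, -1, 127, 0, 100],
    [-1, -1, 137, 0, 100],
    [-1, -1, 137, 0, 100],
    [-1, -1, 137, 0, 100],
    [-1, -1, 137, 0, 20],
    [-1, -1, 137, 0, 20],
    [-1, -1, 137, 0, 20],
    [-1, -1, 137, 0, 20],
    [-1, -1, 137, 0, 20],
    [-1, -1, 137, 0, 20],
    [-1, -1, 137, 0, 20],
    [-1, -1, 137, 0, 20],
  ],
)

```text
time: 23.85
tool_pos: [0.593, -0.1052, 0.0552]
tcp_rot: [1.327, 2.844, 0.001]
wrist_force: [-0.4, 0.7, 6.2]
width: 0.551
```

>>> move_arm(
  steps=[
    [0, 0, -40, 0, 20],
    [0, 0, -90, 0, 20],
    [0, 0, -140, 0, 20],
    [0, 0, -145, 0, 20],
    [0, 0, -145, 0, 20],
    [0, 0, -145, 0, 20],
  ],
)

```text
time: 24.45
tool_pos: [0.5903, -0.1046, 0.1966]
tcp_rot: [-1.328, -2.844, 0.001]
wrist_force: [0.0, 0.1, -1.7]
width: 0.549
```

```bash
python3 go.py .484 .1195 .2 130
```

```text
t 24.45 pos [ 0.5903 -0.1046  0.1966] psi 130.0 F [ 0.   0.1 -1.7] w 0.549 q [-0.22  0.15  1.81 -0.    1.19 -0.91]
[240.1  62.5  -3. ] turn -0.0
```

>>> move_arm(
  steps=[
    [15, 4, 0, 0, 20],
    [38, 10, 0, 0, 20],
    [66, 17, 0, 0, 20],
    [96, 25, 0, 0, 20],
    [126, 33, 0, 0, 20],
    [156, 41, 0, 0, 20],
    [186, 48, 0, 0, 20],
    [212, 55, 0, 0, 20],
    [230, 60, 0, 0, 20],
    [240, 62, 0, 0, 20],
    [240, 62, 0, 0, 20],
    [240, 62, 0, 0, 20],
    [240, 62, 0, 0, 20],
    [240, 62, 0, 0, 20],
  ],
)

```text
time: 25.85
tool_pos: [0.4853, 0.1181, 0.1982]
tcp_rot: [1.33, 2.846, -0.0]
wrist_force: [-1.0, 0.2, -1.1]
width: 0.55
```

```bash
python3 - <<'E'
from h import *
cam('scene','c12.png')
E
python3 go.py .484 .1195 .0625 130
```

```text
t 25.9 pos [0.4853 0.1182 0.1982] psi 129.9 F [-1.2  0.4 -1.3] w 0.551 q [ 0.19 -0.05  2.01 -0.    1.18 -0.51]
[ 1.800e+00 -1.000e-01  1.357e+02] turn -0.1
```

View pics/c12.png

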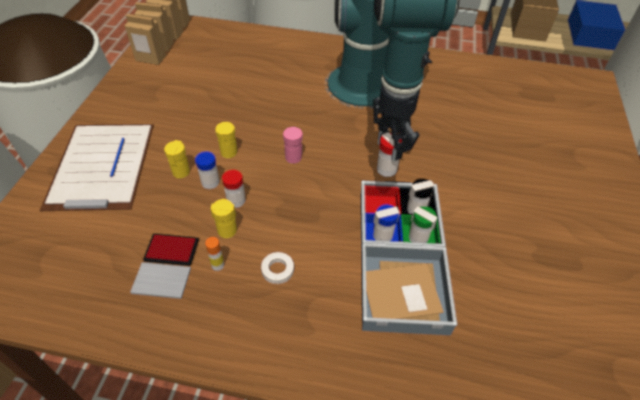

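The red jar (388,158) hangs upright above the red inset. Lowering it.

>>> move_arm(
  steps=[
    [1, 0, 40, 0, 20],
    [1, 0, 85, 0, 20],
    [1, 0, 113, 0, 20],
    [1, 0, 126, 0, 20],
    [1, 0, 131, 0, 20],
    [1, 0, 135, 0, 20],
    [1, 0, 136, 0, 20],
    [1, 0, 136, 0, 20],
    [1, 0, 136, 0, 20],
    [1, 0, 136, 0, 20],
    [1, 0, 136, 0, 65],
    [1, 0, 136, 0, 75],
    [1, 0, 136, 0, 75],
    [1, 0, 136, 0, 75],
    [1, 0, 136, 0, 75],
    [1, 0, 100, 0, 75],
    [1, 0, 50, 0, 75],
    [1, 0, 0, 0, 75],
    [1, 0, 0, 0, 75],
    [1, 0, 0, 0, 75],
  ],
)

```text
time: 27.9
tool_pos: [0.4856, 0.1199, 0.2003]
tcp_rot: [1.327, 2.844, 0.004]
wrist_force: [-1.0, 0.0, 0.0]
width: 0.748
```

```bash
python3 - <<'E'
from h import *
w=cam('wrist','w13.png');d=cam('scene','c13.png');e=cam('side','s13.png')
a=cv2.imread('pics/c13.png')[100:290,140:460]
cv2.imwrite('pics/z13.png',cv2.resize(a,None,fx=2.5,fy=2.5,interpolation=cv2.INTER_CUBIC))
P=cloud(e)
for nm,D in (('side',e),('scene',d)):
    P=cloud(D); m=(P[...,2]>.084)&(P[...,2]<.105)&(P[...,0]>.25)&(P[...,0]<.95)&(P[...,1]>-.6)&(P[...,1]<.4)
    k,l,s,c=cv2.connectedComponentsWithStats(m.astype(np.uint8))
    for i in range(1,k):
        if s[i,4]>60:
            q=P[l==i]; cc,r=cv2.minEnclosingCircle(q[:,:2].astype(np.float32)); print(nm,c[i].round(),np.round(cc,3),round(r,3),np.median(q[:,2]).round(4))
E
python3 go.py
```

```text
side [338. 127.] [0.557 0.217] 0.029 0.0964
side [308. 130.] [0.471 0.207] 0.027 0.0964
side [344. 143.] [0.568 0.135] 0.027 0.0962
side [313. 147.] [0.482 0.121] 0.026 0.0963
side [259. 215.] [ 0.358 -0.133] 0.025 0.0898
side [387. 243.] [ 0.629 -0.228] 0.026 0.0898
side [432. 238.] [ 0.726 -0.217] 0.015 0.0909
side [343. 248.] [ 0.537 -0.236] 0.025 0.0897
side [262. 280.] [ 0.379 -0.308] 0.025 0.09
side [323. 283.] [ 0.494 -0.319] 0.025 0.0898
side [315. 326.] [ 0.477 -0.406] 0.026 0.0901
scene [224. 129.] [ 0.381 -0.306] 0.027 0.0909
scene [292. 134.] [ 0.361 -0.132] 0.027 0.0908
scene [174. 148.] [ 0.477 -0.404] 0.028 0.0911
scene [205. 159.] [ 0.495 -0.32 ] 0.027 0.0908
scene [232. 177.] [ 0.539 -0.236] 0.026 0.0909
scene [384. 185.] [0.484 0.12 ] 0.027 0.0975
scene [422. 187.] [0.472 0.209] 0.028 0.0974
scene [222. 208.] [ 0.632 -0.227] 0.026 0.091
scene [387. 214.] [0.57  0.137] 0.027 0.0976
scene [424. 216.] [0.557 0.219] 0.026 0.0973
scene [212. 243.] [ 0.728 -0.214] 0.016 0.0924
t 28.05 pos [0.4829 0.1194 0.1963] psi 130.0 F [ 0.1  0.  -0.7] w 0.751 q [ 0.19 -0.05  2.01  0.    1.18 -0.51]
```

View pics/w13.png

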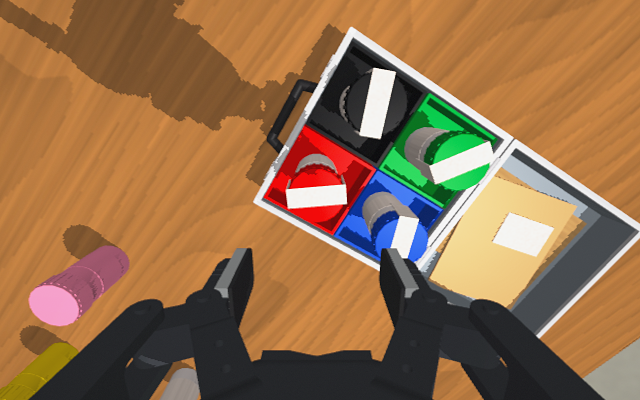

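View pics/z13.png

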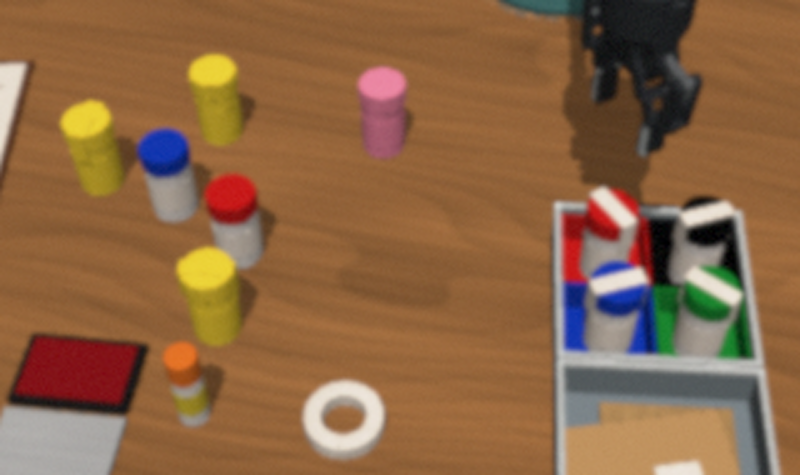

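All four sealed jars stand upright in their matching insets, with tops near 0.097 m, which is a 7 mm floor plus 90 mm. The others have not moved, and the gripper is clear above. Handing in.

```bash
python3 -c "
from workcell import bot
print(bot.finish_job())"
```

```text
the job is handed in; nothing more can be done
None
```

The four sealed jars (green, black, blue, red) are packed, each standing upright in the inset of its own cap colour. I handed the job in at about 28 s of the 109 s allowed.

- **Packed jars:** in the last pictures their cap tops were at 0.096–0.098 m, as expected for jars standing on the inset floors. Their centres were within about 4 mm of the inset centres.
- **Jars left alone:** the unsealed red and blue jars and the yellow and pink look-alikes were where they had been, within about 2 mm, and still upright.
- **Forces:** the largest wrist force in the readings, taken at the end of each move, was about 8 N. At hand-in the open gripper was about 0.1 m above the jars.

No check failed. The scene and side cameras disagreed by 1–3 mm.

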